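# Flip-top soap box: ease the sprung lid up and lay the soap out for the bath

### The job

Lay the soap out for a bath. Press the button catch of the flip-top soap box and steady the sprung lid as it comes up, so that it never flies open; let it rise until it stands fully open by itself. Then lift the bar of soap out and lay it gently, flat and lengthwise, on the middle of the bamboo soap rest, leaving the box open to dry and the other things on the deck where they are.

Things in the scene. Friction and masses are not known exactly. Their poses are not given: they have to be found in the camera images.
- soapbox: Flip-top soap box, plain white plastic, fixed to the deck by suction. 120 mm (x) by 124 mm (y), walls 3 mm thick and 34 mm high, flat lid on top, 46 mm high in all. Origin: centre of its underside; x points from the button (front) to the hinge (back), y along the hinge. A boss with the button, 44 mm wide and high, stands out 32 mm from the front. Inner floor 3 mm, soap ribs 10 mm above the deck.
- button_top (a point): Centre of the top of the white catch button, at (-78, 0, 53.5) mm in the box's frame. Button 20 mm (x) by 34 mm (y), its rear edge 8 mm in front of the lid. It goes straight down 6 mm against a spring (1.5 N at first, 5 N fully down), springs back when let go, and frees the lid after about 4 mm. Up, it is 7.5 mm higher than the closed lid's top; fully down, still 1.5 mm higher.
- button (a joint): Travel of the button in m: 0 up, 0.006 fully down.
- lid (a joint): Angle of the sprung lid, rad: 0 closed and caught, 1.70 fully open against its stop, just past upright. Once freed, its spring drives it open: it pushes up with about 0.5 N at the front edge and, unhindered, flies up at over 7 rad/s. Let go near upright (1.4 rad or more) it finishes opening softly by itself, and the spring keeps it open. Lid 90 g.
- lid_hinge (a point): Middle of the lid's hinge axis, at (60, 0, 34) mm in the box's frame; fixed to the box. The hinge runs along the box's y. The closed lid reaches 120 mm from it towards the button and 12 mm above it; open, the lid stands up here, about 120 mm tall.
- lid_edge (a point): Middle of the upper front edge of the lid (moves with it): closed, at (-60, 0, 46) mm in the box's frame, 18 mm behind the middle of the button.
- soap: Bar of ivory soap, 78 mm (x) by 50 mm (y) by 28 mm, rounded edges, 80 to 150 g. Origin: centre of its underside; x along its length, z up. It lies flat near the middle of the box, length roughly along the box's x, with about 30 mm free at each long side; its top is 38 mm above the deck, 4 mm above the box's walls. Hidden until the lid is open.
- rest: Bamboo soap rest: seven slats on two runners, 120 mm (x) by 86 mm (y), flat top 22 mm above the deck, loose, 200 g. Origin: centre of its underside; x along its length, z up.
- claw: Tortoiseshell hair claw, 85 by 50 by 50 mm high, lying teeth down on the deck between box and rest. Origin: middle of its underside. Leave it alone.
- nailbrush: Bamboo nail brush, 90 by 40 by 43 mm high, on the deck to one side. Origin: centre of its underside. Leave it alone.
- ringdish: White ceramic ring dish, round, 84 mm across and 22 mm high, on the deck between box and rest, farther from the robot than the claw. Origin: centre of its underside. Leave it alone.
- compact: Brass mirror compact standing open on the round steel tray at the back, 80 mm across and about 90 mm high. Origin: centre of its base's underside. Leave it alone.
- flask: Glass perfume flask with a stopper, 60 by 32 by 100 mm high, on the tray. Origin: centre of its underside. Leave it alone.
Mind the look-alikes: they are no part of the job. Leave any turquoise look-alike of the soapbox alone.

How it is judged (in metres and radians):
On the way, in this order (a step that is already met when the one before it is completed fails the run):
1. the lid stands fully open and at rest, with the soap still in the box (value of joint lid above 1.6 rad and velocity of joint lid below 0.2 rad/s and horizontal distance between soap and soapbox below 0.03 m), for 0.2 s.
2. the soap is lifted clear of the box (z of soap in the frame of soapbox above 0.045 m), for 0.1 s.
At the end, for the whole second after the job is handed in: The soap lies flat and at rest on the top of the bamboo rest, its middle within 20 mm (along) and 18 mm (across) of the rest's middle, its length within 0.3 rad of the rest's length; the lid of the box stands open (over 1.55 rad) (z of soap in the frame of rest between 0.019 and 0.026 m and x of soap in the frame of rest between -0.02 and 0.02 m and y of soap in the frame of rest between -0.018 and 0.018 m and angle between the x axis of soap and the x axis of rest, either way round below 0.3 rad and angle between each of soap, rest's own z axis and vertical below 0.1 rad and linear speed of soap below 0.02 m/s and value of joint lid above 1.55 rad); the robot touches nothing.
It fails at once if the lid flies open (faster than 5 rad/s: caught later than some 12 mm after it is freed) (velocity of joint lid above 5 rad/s).
It fails at once if the soap is dropped or thrown (falling free at more than 0.6 m/s, about 18 mm of drop) (linear speed of soap above 0.6 m/s and contact force between soap and anything else below 0.05 N).
It fails at once if the rest is pushed more than 40 mm from its place (distance of rest from where it was at the start of the episode above 0.04 m).
It fails at once if the hair claw, nail brush, ring dish, compact or flask is moved more than 20 mm (distance of any of claw, nailbrush, ringdish, compact, flask from where it was at the start of the episode above 0.02 m).
It also fails if it takes over 54 s, if anything falls off the work surface, if the arm or the gripper's body presses on something with over 40 N, if the wrist force passes 120 N, or if a joint passes its speed limit or range.

### The arm

A 6-joint arm with a two-finger parallel gripper is mounted at the origin on the work surface. World frame = base frame: x ahead of the robot, y to its left, z up, the work surface at z = 0. Lengths are in mm, angles in rad, forces in N, time in s.
With the tool pointing down it reaches from about 300 to 775 mm from the base axis. Payload 14.6 kg.
Tool frame: the origin (TCP) lies midway between the tips of the shut fingers; the grasp point (between the pads) lies ctrl.grip_depth behind it (ctrl.grip_depth is the distance from the TCP to the grasp point, in mm); z points along the fingers, y is the line along which they close (so a half turn about z gives the same grasp; the last joint's range is limited). The gripper opens to 85 mm and grips with 20 to 120 N. Pads are 22 mm wide; open, the fingers measure 114 mm over their backs; the gripper's body (76 mm by 85 mm) begins 54 mm behind the grasp point. The pads swing forward as they close: fully open they stand 13 mm farther back than shut.
Start: joints at [1.11, 0.3, 1.521, -0, 1.321, -0.067], TCP at [211.032, 507.893, 231.281] pointing down, gripper open.
Joint ranges: [-3.03, 3.03], [-0.79, 2.21], [0.23, 2.52], [-1.04, 4.18], [0, 3.07], [-2.55, 2.55]. Speed limits (rad/s): [2.22, 2.22, 2.57, 3.14, 3.14, 3.14].

### API

Orientations are given as a unit quaternion [x, y, z, w].
In Python, from station import ctrl, ik, monitor, optics gives the robot as it stands. Calls block until the motion is done:
- ctrl.move_to(position, orientation): joint-space move of the TCP to a pose.
- ctrl.servo_line(position, rate=150, rotation=None, threshold=None): straight line of the TCP; rotation=None keeps the orientation; rate is the mean speed in mm/s. With threshold (N) it stops when the force on the tool has changed by that much, and returns True; else False.
- ctrl.set_joints(angles): joint-space move.
- ctrl.move_gripper(opening, squeeze=None): opening from 0.0 (shut) to 1.0 (fully open); squeeze is the grip in N (None keeps the last); returns when the fingers have stopped.
- ctrl.sleep(seconds).
- ik(position, orientation): joint angles nearest the present ones, or None.
- monitor.read_state(): the state.
- optics.get_image(name): name is "scene" or "top" or "wrist"; returns a dict with "img" (384x512x3 uint8, red, green, blue), "range_z" (384x512 float32, mm along the optical axis (not along the pixel's ray), 0 where there is no reading), "mtx" (3x3 intrinsics, pixels), "extrinsics" (4x4, takes a point from camera to world coordinates). Camera axes: x right, y down, z forward; pixel columns grow to the right and rows downward; lengths in mm; the calibration is good to about 2 mm. A picture is of the moment at which its call begins.
A pose or a line that the arm cannot do raises ctrl.Unreachable and nothing moves.
- ctrl.close_job(): hands the job in; it is judged then, once.
Trained networks look in a picture, given as the dict that the camera call returned (one of the last four; its "shot" number tells which), for a name from the list of things; names that differ only in an ending like _2 or _b are one class to them, and where a whole thing is asked for, a point or a joint stands for the part that bears it (a point fixed in the world has none). Each returns a list of dicts, best first, with "conf" (0 to 1); they miss things now and then, are a little off and sometimes report something else, mostly with a low value. They report only what shows in the picture. A call takes as long as a camera call. They do not tell look-alikes from the thing itself.
- optics.spot_in(picture, label): "xyz" ([x, y, z] in mm, in the coordinates of the camera as it stood for that picture, good to about 4 mm: the middle of the surface that is visible of it).
- optics.spot_point(picture, label): "xyz" ([x, y, z] in mm, in the coordinates of the camera as it stood for that picture, good to about 4 mm: a listed point, or the origin of a listed thing).
The state is a dict: "time_s": time; "joint_pos": joint angles; "qvel": joint speeds; "tau": joint torques, N m; "position": TCP position; "orientation": TCP orientation; "wrist_force": force on the tool from outside, world axes, zero at the start; "moment": the same for the moment, N m; "finger_gap": opening from 0.0 (shut) to 1.0 (fully open); "grasp_force": force on a finger pad.
Only numpy, scipy, OpenCV 4.12 (cv2) and the standard library are available. Lean on these libraries where they do the work, as an engineer would, in place of code of your own. Each camera call takes 0.05 s, during which the arm holds its last target. There are 200 camera calls.

## Working session

There is one attempt and no reset: what is moved stays moved. The work goes in short steps, each a Python script; the robot and the scene stay as the last script left them, time stands still between calls to the robot, and variables do not carry over. Pictures are saved under pics/ and viewed, at most 10 in all, crops included, and the job is handed in when it is done.

```bash
mkdir -p pics; ls; cat > h.py <<'E'
import numpy as np, cv2
from station import ctrl, ik, monitor, optics
def w(pic,p): return (np.array(pic["extrinsics"])@np.r_[p,1])[:3]
def cloud(pic):
    z=pic["range_z"]; K=np.array(pic["mtx"]); v,u=np.mgrid[:z.shape[0],:z.shape[1]]
    P=np.stack([(u-K[0,2])/K[0,0]*z,(v-K[1,2])/K[1,1]*z,z,np.ones_like(z)],-1)
    Q=(P@np.array(pic["extrinsics"]).T)[...,:3]; Q[z==0]=np.nan; return Q
def save(pic,n): cv2.imwrite("pics/"+n+".png",pic["img"][...,::-1])
E
python3 - <<'E'
from h import *
np.set_printoptions(precision=1,suppress=True)
P={}
for c in("scene","top"):
    p=optics.get_image(c); save(p,c+"0"); np.savez("/tmp/%s.npz"%c,**{k:p[k] for k in("img","range_z","mtx","extrinsics")})
    for l in("soapbox","button_top","lid_hinge","lid_edge","rest","claw","nailbrush","ringdish","compact","flask"):
        print(c,l,[(round(d["conf"],2),w(p,d["xyz"])) for d in optics.spot_point(p,l)[:3]])
print(monitor.read_state()["time_s"],ctrl.grip_depth)
E
```

```text
pics
scene soapbox [(0.93, array([334.8, 217.3,  -0.8])), (0.87, array([548.3, 379.2,   0.4])), (0.83, array([551.3, 170.5,   1.8]))]
scene button_top [(0.63, array([259.9, 233.1,  48.9])), (0.55, array([474.7, 362. ,  47.2])), (0.53, array([700.4, 259.5,  51.3]))]
scene lid_hinge [(0.78, array([609.3, 393.4,  32.8])), (0.77, array([393.2, 208. ,  32.4])), (0.75, array([381.4, 482.7,  34.8]))]
scene lid_edge [(0.88, array([720.7, 264. ,  40.6])), (0.76, array([278.5, 229.1,  43. ])), (0.73, array([487.3, 171. ,  45.6]))]
scene rest [(0.59, array([ 488.2, -204.7,   -1.4]))]
scene claw [(0.58, array([479.5,   9.7,  -0.5]))]
scene nailbrush [(0.48, array([ 439.6, -415.1,   -6.4]))]
scene ringdish [(0.83, array([612.1,   7.2,  -1.7])), (0.72, array([472.1, 172. ,  50.8]))]
scene compact [(0.66, array([749.8, -63.8,   3.3])), (0.27, array([757.2,  44.9,   2.8]))]
scene flask [(0.83, array([752.8,  44.7,   4.3])), (0.68, array([481.1,   7.6,  -0.8]))]
top soapbox [(0.97, array([333.5, 214.7,  -3.2])), (0.94, array([546.3, 378.7,   4.1])), (0.83, array([546.5, 169.8,   0.1]))]
top button_top [(0.6, array([257.9, 235. ,  59. ])), (0.55, array([471.8, 358.6,  54.5])), (0.54, array([246.4, 449.2,  56.7]))]
top lid_hinge [(0.98, array([839.6, 266.8,  31.9])), (0.88, array([392.6, 206. ,  33.4])), (0.84, array([379.7, 482.5,  34.9]))]
top lid_edge [(0.97, array([485.9, 170.2,  44.1])), (0.85, array([278.2, 232.8,  46.3])), (0.8, array([262. , 451.7,  40.7]))]
top rest [(0.72, array([ 490.5, -203.4,    2.2]))]
top claw [(0.61, array([482.7,  11.3,  -2.5]))]
top nailbrush [(0.97, array([ 437.1, -419.6,    1.5]))]
top ringdish [(0.8, array([608.9,  10.8,   0. ]))]
top compact [(0.7, array([750.7,  41. ,   4. ])), (0.57, array([747.6, -63.8,   1.5]))]
top flask [(0.67, array([ 489.2, -204.3,   -0.3])), (0.64, array([754. ,  38.7,   1.9]))]
1.1 18.700000000000003
```

View pics/scene0.png

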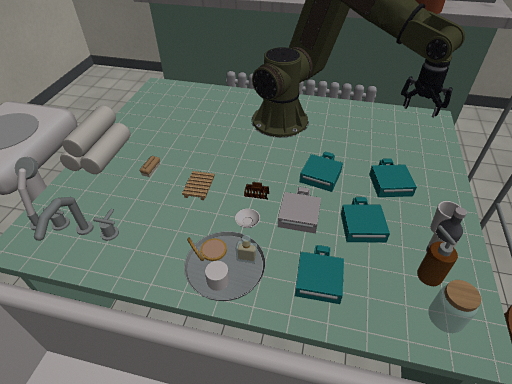

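View pics/top0.png

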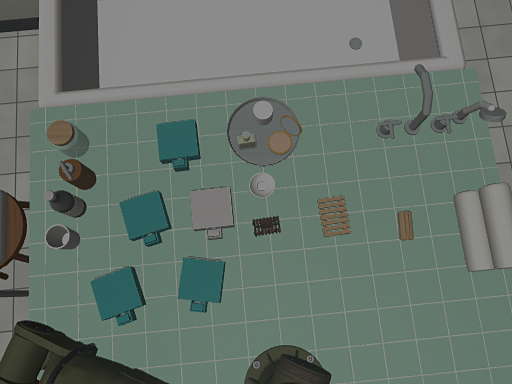

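The scene shows one white box, with its lid at top-view pixel (212,209), and four turquoise look-alikes. The bamboo rest is at (334,216) and the claw at (266,226). Next I'll refine the box and rest poses from depth.

```bash
python3 - <<'E'
from h import *
np.set_printoptions(precision=2,suppress=True)
for c in("top","scene"):
    p=dict(np.load("/tmp/%s.npz"%c)); Q=cloud(p); z=Q[...,2]
    for n,(x,y),r,lo,hi in(("lid",(547,170),85,38,51),("rest",(489,-204),85,12,32)):
        d=np.hypot(Q[...,0]-x,Q[...,1]-y)
        m=(d<r)&(z>lo)&(z<hi)&((p["img"].min(2)>90) if n=="lid" else True)
        q=Q[m]; rc=cv2.minAreaRect(q[:,:2].astype(np.float32)); print(c,n,m.sum(),rc,np.median(q[:,2]))
        if n=="lid":
            b=(d<140)&(z>51)&(z<60)&(p["img"].min(2)>90); print(" button",b.sum(),np.median(Q[b],0))
    dk=(abs(z)<10)&(abs(Q[...,0]-500)<150)&(abs(Q[...,1])<300); print("deck",np.median(z[dk]))
from scipy.spatial.transform import Rotation as R
s=monitor.read_state(); print(R.from_quat(s["orientation"]).as_matrix())
E
```

```text
top lid 1535 ((537.9222412109375, 170.80499267578125), (146.48663330078125, 123.2416000366211), 0.21112477779388428) 45.436487313831776
 button 91 [474.93 170.32  52.36]
top rest 869 ((489.2925109863281, -203.47560119628906), (120.00431060791016, 86.59647369384766), 2.723397731781006) 21.531832405199793
deck -0.26205292413419556
scene lid 1057 ((538.247314453125, 170.89523315429688), (146.94537353515625, 123.63838958740234), 0.7123701572418213) 44.36105870336098
 button 31 [471.97 167.52  52.29]
scene rest 585 ((493.04296875, -203.68014526367188), (121.89218139648438, 87.94436645507812), 2.989375591278076) 19.081097972480734
deck -1.7423329517999377
[[-0.92  0.38  0.  ]
 [ 0.38  0.92 -0.  ]
 [-0.   -0.   -1.  ]]
```

```bash
python3 - <<'E'
from h import *
np.set_printoptions(precision=1,suppress=True)
ctrl.move_to([485,170.7,240],[0,1,0,0]); ctrl.move_gripper(0.0)
pp=optics.get_image("wrist"); save(pp,"wrist1"); print(pp["extrinsics"])
for l in("soapbox","button_top","lid_edge","lid_hinge"): print(l,[(round(d["conf"],2),w(pp,d["xyz"])) for d in optics.spot_point(pp,l)[:2]])
for c,p in(("top",dict(np.load("/tmp/top.npz"))),("scene",dict(np.load("/tmp/scene.npz"))),("wrist",pp)):
    Q=cloud(p); X,Y,Z=np.moveaxis(Q,-1,0)
    m=(abs(Y-170.7)<55)&(abs(Y-170.7)>28)&(abs(X-550)<100)&(Z>40)&(Z<50)
    if m.sum(): print(c,"lid x",np.percentile(X[m],[0,1,99,100]),"z",np.median(Z[m]))
    m=(abs(X-550)<50)&(abs(Y-170)<90)&(Z>40)&(Z<50)
    if m.sum(): print("  lid y",np.percentile(Y[m],[0,1,99,100]))
    m=(abs(X-475)<30)&(abs(Y-170)<40)&(Z>50)&(Z<58)
    if m.sum(): print("  button x",np.percentile(X[m],[1,99]),"y",np.percentile(Y[m],[1,99]),np.median(Z[m]))
print(monitor.read_state()["time_s"],monitor.read_state()["wrist_force"])
E
```

```text
[[  0.    0.9   0.3 404.7]
 [  1.   -0.   -0.  171.2]
 [ -0.    0.3  -0.9 383. ]
 [  0.    0.    0.    1. ]]
soapbox [(0.87, array([320.4, 465.9,   0.1])), (0.84, array([548.3, 378.4,  -0.2]))]
button_top [(0.69, array([471.5, 173.8,  53.5])), (0.67, array([469.2, 366.1,  49.4]))]
lid_edge [(0.84, array([485.6, 364.9,  47. ])), (0.68, array([488.5, 173.6,  47.5]))]
lid_hinge [(0.89, array([610.7, 170. ,  33.7])), (0.83, array([388.4, 203.5,  34.8]))]
top lid x [487.2 488.4 606.5 608.2] z 45.42497080616465
  lid y [108.2 109.4 231.1 232.6]
  button x [458.2 503. ] y [151.9 196.5] 52.66833792462023
scene lid x [487.  491.8 611.2 612.9] z 44.35080534585268
  lid y [109.  110.6 232.1 233.5]
  button x [464.  484.5] y [154.6 186.4] 52.13535538706043
wrist lid x [488.6 489.8 606.6 609.2] z 46.58028120378785
  lid y [109.1 110.7 232.  233.5]
  button x [461.8 480.6] y [154.6 186.5] 53.9294019400007
3.7167 [ 1.2  0.2 -0.1]
```

View pics/wrist1.png

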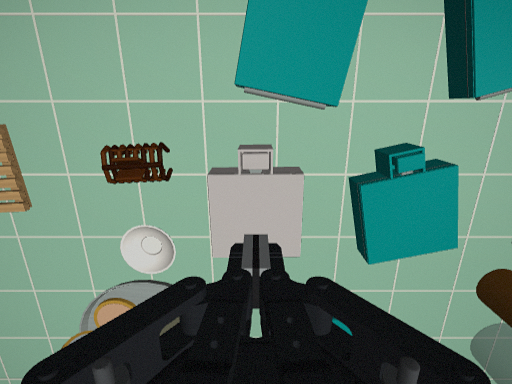

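The box centre is at about (548.5, 171), with the lid's front edge at x≈489 and the button's rear edge at x≈481. The shut fingertip can cover both, so I'll press the button and then check that the lid follows.

```bash
cat >> h.py <<'E'
H=np.array([608.5,34.])
def tcp(th):
    r=np.interp(th,[0,0.3],[134.5,105]); s,c=np.sin(th),np.cos(th)
    return [H[0]-r*c+12*s+11,171,H[1]+r*s+12*c+1]
def lidz():
    p=optics.get_image("wrist"); X,Y,Z=np.moveaxis(cloud(p),-1,0)
    m=(abs(abs(Y-171)-45)<12)&(X>490)&(X<600)&(Z>38)&(Z<150)
    a=np.polyfit(X[m],Z[m],1) if m.sum()>20 else [np.nan]*2
    return m.sum(),"lid angle",-np.arctan(a[0]),p
E
python3 - <<'E'
from h import *
f=lambda: (np.round(monitor.read_state()["position"],1),np.round(monitor.read_state()["wrist_force"],1))
ctrl.servo_line([485,171,65]); print(f())
print(ctrl.servo_line([485,171,47.8],rate=15,threshold=12),f())
n,_,a,p=lidz(); print(n,a)
for th in(0.04,0.08,0.12): ctrl.servo_line(tcp(th),rate=40); print(th,f(),lidz()[:3])
save(lidz()[3],"w2"); print(monitor.read_state()["time_s"])
E
```

```text
(array([485.4, 171.1,  65.8]), array([-1.2, -0.4, -0.3]))
False (array([485.1, 171. ,  48. ]), array([-1.7,  0.3,  5.3]))
3352 0.9232320182924252
0.04 (array([490.4, 171.1,  53. ]), array([-0.1, -1.2,  9.1])) (np.int64(5027), 'lid angle', np.float64(0.9199587505931834))
0.08 (array([494.5, 171. ,  57.1]), array([-0.6, -0.9,  0.7])) (np.int64(6636), 'lid angle', np.float64(0.9074620413036378))
0.12 (array([499.4, 171. ,  61.8]), array([ 0.6, -0.6, -0.3])) (np.int64(9271), 'lid angle', np.float64(0.968139322391382))
7.525
```

View pics/w2.png

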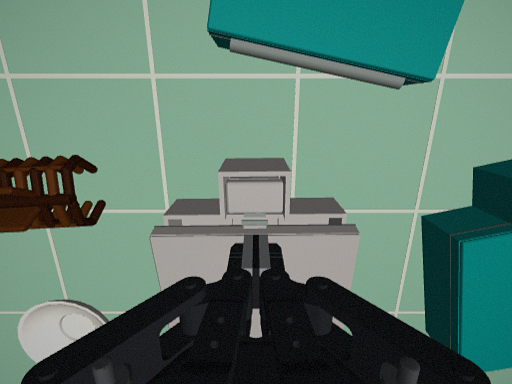

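The lid is freed: its front edge (row ~230) has risen off the box rim (row ~207) and rests against the fingertip. I'll follow the arc to fully open.

```bash
python3 - <<'E'
from h import *
for th in list(np.arange(0.24,1.6,0.13))+[1.62,1.70]:
    ctrl.servo_line(tcp(th),rate=50)
P=np.array(tcp(1.70)); ctrl.servo_line(P+[12,0,0],rate=30); ctrl.servo_line(P+[12,0,110],rate=200)
ctrl.sleep(.3)
ctrl.move_to([548,171,300],[0,1,0,0]); ctrl.move_gripper(1.0)
np.set_printoptions(precision=1,suppress=True)
for c in("wrist","top"):
    p=optics.get_image(c); save(p,c+"3")
    for k in(optics.spot_point,): print(c,[(round(d["conf"],2),w(p,d["xyz"])) for d in k(p,"soap")[:2]])
    Q=cloud(p); X,Y,Z=np.moveaxis(Q,-1,0)
    m=(abs(X-548)<52)&(abs(Y-171)<50)&(Z>30)&(Z<45)
    if m.sum()>20: print(m.sum(),cv2.minAreaRect(Q[m][:,:2].astype(np.float32)),np.median(Z[m]))
    m=(abs(X-625)<35)&(abs(Y-171)<60)&(Z>60)&(Z<170); print("lid",m.sum(),Q[m].max(0) if m.any() else 0, np.polyfit(Z[m],X[m],1) if m.any() else 0)
print(monitor.read_state()["time_s"])
E
```

```text
wrist [(0.97, array([544.8, 171.4,   8.5]))]
1643 ((542.7770385742188, 169.6887664794922), (49.869163513183594, 76.05423736572266), 89.35054016113281) 38.10280017347901
lid 4173 [637.7 230.9 159.1] [  0.2 600.8]
top []
lid 22 [636.1 174.3 154.9] [  0.2 598.3]
16.0667
```

View pics/wrist3.png

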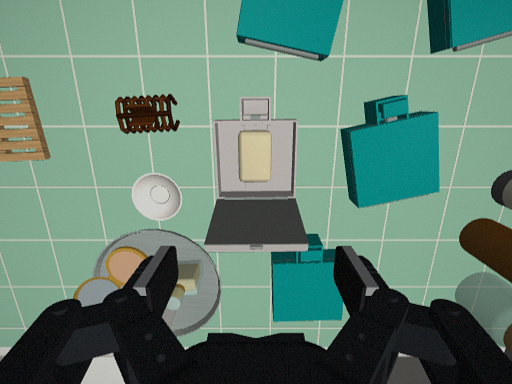

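The lid stands open, the black panel at row ~220. The soap bar shows at pixel (255,156), lengthwise, which is about (543.5, 170) in world mm. Next: grasp and lift.

```bash
python3 - <<'E'
from h import *
f=lambda: (np.round(monitor.read_state()["position"],1),np.round(monitor.read_state()["wrist_force"],1),round(monitor.read_state()["finger_gap"],3),monitor.read_state()["grasp_force"],monitor.read_state()["time_s"])
ctrl.move_gripper(0.82)
ctrl.move_to([543.5,170,110],[0,1,0,0])
ctrl.servo_line([543.5,170,40],rate=100)
print(ctrl.servo_line([543.5,170,7],rate=40,threshold=6),f())
ctrl.move_gripper(0.3,squeeze=30); print(f())
ctrl.servo_line([543.5,170,20],rate=30); print(f())
ctrl.servo_line([543.5,170,180],rate=120); ctrl.sleep(.2); print(f())
save(optics.get_image("wrist"),"w4")
E
```

```text
False (array([543.6, 170. ,   7.2]), array([-0.4, -0.6, -0.3]), 0.819, 0.0, 18.9833)
(array([543.7, 170.1,   7.4]), array([-0.5,  0.2,  3.7]), 0.581, 32.05450236797333, 19.2917)
(array([543.4, 170. ,  20. ]), array([ 0.1,  0.2, -0.9]), 0.584, 31.606392860412598, 19.875)
(array([543.4, 170. , 179.6]), array([-0.2,  0.1, -0. ]), 0.583, 31.60035252571106, 21.5583)
```

View pics/w4.png

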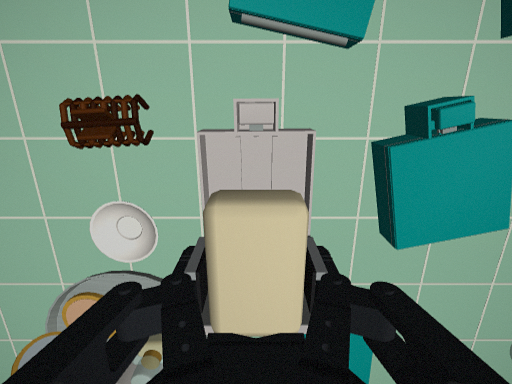

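The soap is held square between the pads, at pixel (255,265). Next: carry it to the rest and lower it.

```bash
python3 - <<'E'
from h import *
from scipy.spatial.transform import Rotation as R
f=lambda: (np.round(monitor.read_state()["position"],1),np.round(monitor.read_state()["wrist_force"],1),round(monitor.read_state()["finger_gap"],3),monitor.read_state()["time_s"])
q=(R.from_euler("z",0.055)*R.from_quat([0,1,0,0])).as_quat()
ctrl.move_to([490,-203.5,160],q)
ctrl.servo_line([490,-203.5,32],rate=100); ctrl.sleep(.3); print(f())
print(ctrl.servo_line([490,-203.5,17.5],rate=12,threshold=3.5),f())
ctrl.move_gripper(0.68); ctrl.sleep(.3); print(f())
ctrl.move_gripper(0.85)
ctrl.servo_line([490,-203.5,70],rate=60); ctrl.servo_line([490,-203.5,260],rate=180)
ctrl.move_to([400,-60,330],[0,1,0,0])
np.set_printoptions(precision=1,suppress=True)
for c in("top","scene"):
    p=optics.get_image(c); save(p,c+"5"); Q=cloud(p); X,Y,Z=np.moveaxis(Q,-1,0)
    print([(round(d["conf"],2),w(p,d["xyz"])) for d in optics.spot_point(p,"soap")[:2]],[(round(d["conf"],2),w(p,d["xyz"])) for d in optics.spot_point(p,"rest")[:2]])
    for lo,hi in((40,60),(12,60)):
        m=(abs(X-490)<80)&(abs(Y+203)<70)&(Z>lo)&(Z<hi)
        if m.sum()>20: print(c,cv2.minAreaRect(Q[m][:,:2].astype(np.float32)),np.median(Z[m]))
    m=(abs(X-625)<35)&(abs(Y-171)<60)&(Z>60)&(Z<170); print("lid",m.sum(),Q[m].max(0) if m.any() else 0)
print(f())
E
python3 -c "
import cv2;a=cv2.imread('pics/top5.png')[130:290,150:430];cv2.imwrite('pics/c5.png',cv2.resize(a,None,fx=2.5,fy=2.5))"
```

```text
(array([ 490.1, -203.5,   32.2]), array([ 0.4,  0.3, -1.6]), 0.583, 24.75)
True (array([ 489.9, -203.5,   19.4]), array([-1.1,  0.4,  5.5]), 0.581, 25.7167)
(array([ 489.5, -203.2,   18.7]), array([-0.6,  0.5, -0.4]), 0.677, 26.2667)
[(0.43, array([ 484.1, -207.6,   26.1]))] [(0.59, array([ 487.5, -206.3,    0.8]))]
top ((520.95166015625, -204.0124053955078), (10.570873260498047, 43.656124114990234), 2.5683858394622803) 48.05591322744476
top ((489.2198181152344, -203.69354248046875), (119.99608612060547, 86.32560729980469), 2.802506685256958) 21.53816742416666
lid 650 [636.1 230.5 160.2]
[(0.83, array([ 488.5, -202.6,   19.6]))] [(0.53, array([ 489.1, -205.3,   -0.7]))]
scene ((492.26416015625, -202.25489807128906), (78.54029083251953, 48.930870056152344), 3.557823657989502) 47.32694837578907
scene ((492.54827880859375, -202.886962890625), (124.29271697998047, 86.33863830566406), 2.4563465118408203) 22.030249564132305
lid 840 [640.5 230.8 156.9]
(array([400.3, -60.5, 329.4]), array([ 0.3,  0. , -0.1]), 0.854, 29.825)
```

View pics/c5.png

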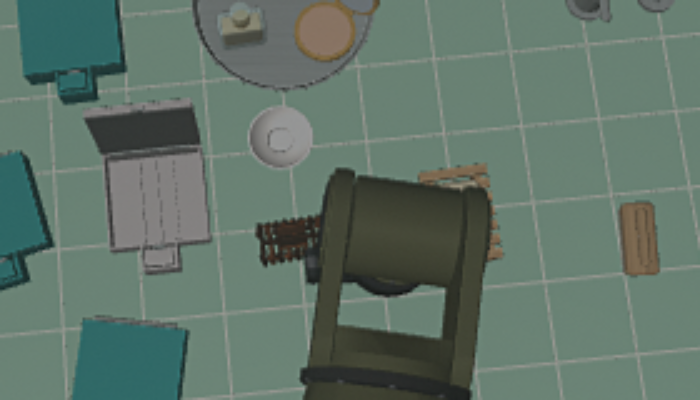

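The crop shows the box open and the claw, dish and brush where they were, with the arm covering the rest. Scene depth puts the soap within 1 mm and 0.02 rad of the rest's middle and length, so I'm handing it in.

```bash
python3 -c "
from h import *
print(ctrl.close_job())"
```

```text
the job is handed in; nothing more can be done
None
```

The job is handed in: the lid was eased fully open and stayed open, and the soap lies flat and lengthwise on the bamboo rest, within about 1 mm of its middle by the last depth check (the pass/fail verdict was not shown).

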